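# Snap the vented cover back on the printer's control box

## Task

Put the loose white cover back on the open control box: hook its blue lip into the slot under the box's front bar with the cover tilted, then swing it down and press its yellow thumb mark gently until the sprung snap catches it, flat and flush all round. While it is tilted (more than 4.5 degrees from flat) never push the lip into the box with more than 20 N, and press down with no more than a firm thumb (40 N); leave the other things on the desk alone, and let go at the end.

Things in the scene. Friction and masses are not known exactly. Their poses are not given: they have to be found in the camera images.
- box_base: Fixed aluminium plate, 240 (x) x 124 (y) x 8 mm; origin centre of underside, z up. A grey open-topped box, 146 x 110 mm, is screwed on it through slotted holes; its setting is NOT measured: box, slot, walls and snap sit together up to 16 mm nearer -x or +x than the point figures. In y and z these are exact. Side wall tops 52 mm above desk, inner faces y = +-51 mm (3 mm clear of the cover each side).
- slot (a point): As drawn: middle of the closed end of the box's slot, at its floor, 48 mm above the desk; plate's axes. True one up to 16 mm off along x, found by feel. Slot opens to +x, 9 mm deep to a rubber strip that yields 2 mm at 4 N (3 mm at most), 7.5 mm high, under a 4 mm bar (top 59.5 mm above the desk) that spans the box.
- deck (a point): As drawn: a point 30 mm to +x of the slot's closed end, on the level deck that continues the slot's floor (48 mm above the desk) to 55 mm from the closed end. The lip can land here and slide to -x into the slot. The deck's position shares the same unmeasured shift along x.
- snap (a point): As drawn: tip of the yellow sprung snap at the box's +x end, 36 mm wide, 53.7 mm above the desk, reaching 2.5 mm over the seated cover's rear edge; its sloping upper side rises to 60 mm. The rear edge pressed down on the slope pushes it aside (4 to 11 N) and it springs back over the edge. A rubber strip under the edge yields 1 mm at 2.5 N. The edge meets it about 4 degrees before flat. Same unmeasured shift along x.
- cover_grip (a point): Middle, half-way up, of the grip rib on the loose white vented cover: x from lip to rear edge, y across, z up. Plate 4 mm thick, 130 long with lip, 96 wide; point 65 mm from each end, 16 mm above the underside. Rib 50 (x) x 14 (y) x 24 mm high; grip across y. 0.12 kg, balanced at the rib. Starts flat on desk. Tilted, over 20 N against the box breaks the lip.
- cover_lip (a point): Middle of the front edge of the cover's blue lip, half-way through its 4 mm thickness; cover's axes. Lip 80 mm wide, 9 mm long. Tilted 8 to 15 degrees, lip end low, it goes fully into the slot; flat, the cover cannot pass the snap. Let go with the lip fully in, it stays in and the rear rests on the snap. Seated: 50 mm above the desk.
- cover_rear (a point): Centre of the yellow thumb mark on the cover's top, 13 mm from its rear edge, where to press; cover's axes. 52 mm above the desk when snapped flat, about 8 mm higher while its rear rests on the snap.
- tape: Green tape ring, 68 mm wide, 18 mm high; a bystander, not to be disturbed. Origin at its underside.
- driver: Screwdriver lying on the desk; a bystander, not to be disturbed. Origin at its underside.
- glue: Small jar of glue, 32 mm wide, 85 mm high; a bystander, not to be disturbed. Origin at its underside.
- bin: Yellow open bin, 100 by 140 by 55 mm; a bystander, not to be disturbed. Origin at its underside.
- gear: Red printed gear, 72 mm wide, 22 mm high; a bystander, not to be disturbed. Origin at its underside.
- toolcup: Blue cup, 76 mm wide, 100 mm high; a bystander, not to be disturbed. Origin at its underside.
- brush: Brush lying on the desk; a bystander, not to be disturbed. Origin at its underside.
There are look-alikes about, which are no part of the job. Of the things that look like the part that bears cover_grip, take the one that is farthest to the robot's right at the start.

How it is judged:
By the outcome, as a careful person would: the job done as asked, in the order asked, and still so for the second after the job is handed in, with the robot touching nothing.
It also fails if it takes over 51 s, if anything falls off the work surface, if the arm or the gripper's body presses on something with over 40 N, if the wrist force passes 120 N, or if a joint passes its speed limit or range.

## Robot

A 6-joint arm with a two-finger parallel gripper is mounted at the origin on the work surface. World frame = base frame: x ahead of the robot, y to its left, z up, the work surface at z = 0. Lengths are in m, angles in rad, forces in N, time in s.
With the tool pointing down it reaches from about 0.35 to 0.775 m from the base axis. Payload 7.3 kg.
Tool frame: the origin (TCP) lies midway between the tips of the shut fingers; the grasp point (between the pads) lies 19 mm behind it (robot.grasp_offset is the z of the grasp point in the tool frame, in m); z points along the fingers, y is the direction in which the jaws open and shut (so a half turn about z gives the same grasp; the last joint's range is limited). The gripper opens to 92 mm and grips with 3 to 60 N. Pads are 19 mm wide; open, the fingers measure 130 mm over their backs; the gripper's body (75 mm by 190 mm) begins 47 mm behind the grasp point.
Start: joints at [1.018, 0.342, 1.524, -0, 1.275, -0.146], TCP at [0.208, 0.482, 0.227] pointing down, gripper open.
Joint ranges: [-2.53, 2.53], [-0.77, 2.02], [0.04, 2.7], [-1, 4.14], [0.28, 2.66], [-3.11, 3.11]. Speed limits (rad/s): [2.57, 2.57, 3.14, 3.14, 3.14, 3.14].

## Interface

Orientations are given as [roll, pitch, yaw] about the fixed x, y, z axes, in that order (R = Rz(yaw) Ry(pitch) Rx(roll)).
In Python, from cell import observe, imaging, workorder, robot gives the robot as it stands. The module is installed in compiled form; this text tells all that it offers.
- The arm moves only by the tool send_rows, never from a script. Its argument "series" is a list of rows, each a list of 7 numbers: the shift along the tool's x, y, z in m, then the turn, a rotation vector about the tool's x, y, z in rad, then the closure, from 0 (fully open) to 1 (shut). A call has 1 to 5 rows; each row shifts and turns the commanded pose from where the row before left it, along the tool's axes as they then stand; what a row does not reach is not made up. A row lasts 1/12 s, in which the tool goes at most 41.7 mm and 7.16 degrees, less where a joint would pass 70% of its speed; a pose out of reach is approached as far as the arm can. A call is refused whole if a number of a shift passes 0.0417 or a number of a turn 0.125, either way. A call with a gripper value outside its range is refused whole. The fingers move at their own pace and stop on an object; "newtons" is the grip in N (left out, the last holds). Time passes only in rows, so rows that do not move let the fingers close. It gives the time, the measured TCP pose, the force and the opening at its end, in the units of the state.
- observe(): the state, without advancing time (a new reading comes with each control period).
- imaging.read_camera(name): name is "scene" or "top" or "wrist"; returns a dict with "color" (420x560x3 uint8, red, green, blue), "range_z" (420x560 float32, m along the optical axis (not along the pixel's ray), 0 where there is no reading), "vfov" (degrees; the focal length in pixels is half the picture's height over the tangent of half this angle, whatever the lens; pixels are square), "cx", "cy" (the principal point, pixels), "T" (4x4, takes a point from camera to world coordinates). Camera axes: x right, y down, z forward; pixel columns grow to the right and rows downward; lengths in m; the calibration is good to about 2 mm. A picture is of the moment at which its call begins.
- workorder.hand_in(): hands the job in, once; it reports no verdict.
The state is a dict: "time": time; "qpos": joint angles; "qvel": joint speeds; "joint_efforts": joint torques, N m; "tool_pos": TCP position; "tool_rot": TCP orientation; "contact_force": force on the tool from outside, world axes, zero at the start; "torque": the same for the moment, N m; "opening": finger opening in m.
Only numpy, scipy, OpenCV 4.12 (cv2) and the standard library are available. Lean on these libraries where they do the work, as an engineer would, in place of code of your own. Each camera call takes 0.05 s, during which the arm holds its last target.

## Working session

There is one attempt and no reset: what is moved stays moved. The work goes in short steps, Python scripts to look and compute and a tool call to move; the robot and the scene stay as the last step left them, time stands still between calls to the robot, and variables do not carry over. Pictures are saved under pics/ and viewed, and the job is handed in when it is done.

Besides the shell and the picture viewer there is one more tool, called after "Emit:" by a JSON object that holds its "name" and its "arguments". send_rows: Moves the arm, as the interface text tells. Its arguments: {"type":"object","properties":{"series":{"type":"array","items":{"type":"array","items":{"type":"number"}}},"newtons":{"type":"number"}},"required":["series"]}

```bash
mkdir -p pics
cat > h.py <<'E'
import numpy as np, cv2
from cell import observe, imaging, workorder, robot
def cam(n):
    return imaging.read_camera(n)
def pt(c,u,v,r=2):
    f=c["color"].shape[0]/2/np.tan(np.radians(c["vfov"])/2)
    u0,v0=int(round(u)),int(round(v))
    w=c["range_z"][max(0,v0-r):v0+r+1,max(0,u0-r):u0+r+1]; w=w[w>0]
    z=np.median(w)
    return (c["T"]@np.array([(u-c["cx"])/f*z,(v-c["cy"])/f*z,z,1]))[:3]
def cloud(c):
    f=c["color"].shape[0]/2/np.tan(np.radians(c["vfov"])/2)
    z=c["range_z"]; v,u=np.mgrid[:z.shape[0],:z.shape[1]]
    P=np.stack([(u-c["cx"])/f*z,(v-c["cy"])/f*z,z],-1)
    return P@c["T"][:3,:3].T+c["T"][:3,3]
def save(n,img): cv2.imwrite("pics/"+n+".png",img[...,::-1])
E
python3 - <<'E'
from h import *
import pickle
for n in ("scene","top"):
    c=cam(n); save(n+"0",c["color"]); pickle.dump(dict(c),open(n+"0.pkl","wb"))
    print(n,c["vfov"],c["cx"],c["cy"],c["T"].round(3).tolist())
print(observe()); print(robot.grasp_offset)
E
```

```text
scene 44.50101971576632 279.9003297274066 214.10744264597614 [[-0.725, 0.578, -0.375, 1.045], [0.689, 0.615, -0.384, 0.559], [0.008, -0.537, -0.844, 1.212], [0.0, 0.0, 0.0, 1.0]]
top 48.945254015759126 283.8001563798239 204.90419846682545 [[-0.017, -0.996, 0.092, 0.406], [-1.0, 0.018, 0.011, 0.002], [-0.013, -0.092, -0.996, 1.412], [0.0, 0.0, 0.0, 1.0]]
{'time': 0.1, 'qpos': array([ 1.01796124e+00,  3.42688566e-01,  1.52491627e+00,  7.40497496e-06,
        1.27537971e+00, -1.45950527e-01]), 'qvel': array([-0.0031686 , -0.0019832 , -0.00136884,  0.00073758, -0.00030248,
        0.00084074]), 'joint_efforts': array([ 1.63147000e-03, -4.32004058e+01, -2.44696552e+01,  7.18649849e-02,
        5.26074821e-02, -5.79013181e-05]), 'tool_pos': array([0.20753447, 0.48185339, 0.22609784]), 'tool_rot': array([-3.14021659e+00, -2.09433290e-04,  2.73470579e+00]), 'contact_force': array([ 0.04702518,  0.15197887, -0.65138041]), 'torque': array([-0.03931876,  0.00808812, -0.00604592]), 'opening': 0.09194871208262172}
-0.0188
```

View pics/scene0.png

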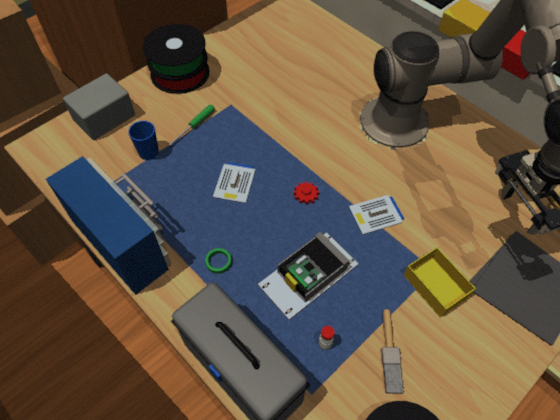

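View pics/top0.png

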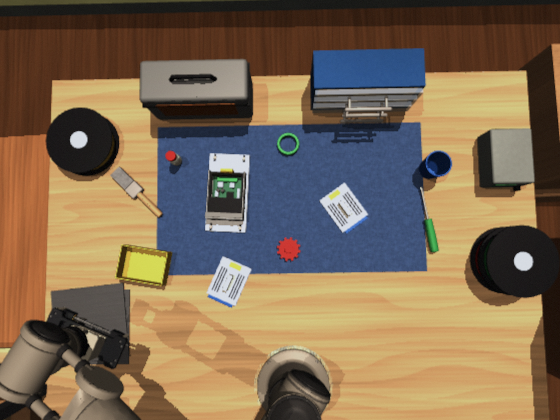

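The two candidate covers in the top view are at (343,207) and (229,281). Image right is world -y, so (343,207) is farthest to the robot's right. I'll confirm that in an enlarged crop and measure it.

Run:
```python
from h import *
import pickle
c=pickle.load(open("top0.pkl","rb")); s=pickle.load(open("scene0.pkl","rb"))
a=cv2.resize(c["color"][170:245,300:390],None,fx=6,fy=6,interpolation=cv2.INTER_CUBIC)
save("cropc",a)
a=cv2.resize(c["color"][145:240,195:260],None,fx=6,fy=6,interpolation=cv2.INTER_CUBIC)
save("cropb",a)
P=cloud(c)
for n,(u,v) in dict(cov=(343,207),cov2=(229,281),boxr=(228,208),glue=(173,158),gear=(288,249),tape=(281,135),cup=(437,163)).items(): print(n,pt(c,u,v).round(4))
def comp(n,mask):
    m=mask.astype(np.uint8); k,l,st,ce=cv2.connectedComponentsWithStats(m)
    for i in range(1,k):
        if st[i,4]>20:
            q=P[l==i]; r=cv2.minAreaRect(q[:,:2].astype(np.float32)*1000)
            print(n,st[i],ce[i].round(1),q.mean(0).round(4),np.array(r[0]).round(1),np.array(r[1]).round(1),r[2],np.median(q[:,2]).round(4))
I=c["color"].astype(int); R,G,B=I[...,0],I[...,1],I[...,2]
sub=np.zeros(R.shape,bool); sub[120:320,150:400]=1
comp("white",(R>130)&(G>130)&(B>130)&sub)
comp("blue",(B>150)&(R<90)&sub)
comp("yel",(R>150)&(G>140)&(B<110)&sub)
```

```text
cov [ 0.5251 -0.16    0.0282]
cov2 [0.3104 0.1851 0.0239]
boxr [0.5266 0.1835 0.0486]
glue [0.6738 0.3398 0.0815]
gear [0.4023 0.0076 0.0243]
tape [0.7522 0.0229 0.0168]
cup [ 0.6553 -0.4509  0.018 ]
white [ 205  153   45   80 1205] [229.1 186.9] [0.5941 0.1836 0.0203] [555.3 124.2] [263.4 281.5] 86.23421478271484 0.0088
white [217 182   6   5  28] [219.7 184. ] [0.6013 0.2105 0.0321] [601.5 212. ] [17.6 12.7] 88.73294067382812 0.0324
white [229 182   6   6  26] [231.4 184.9] [0.5987 0.1757 0.0269] [599.9 175.7] [14.3 14.4] 84.6760025024414 0.0279
white [ 320  183   48   50 1136] [343.6 207.4] [ 0.5251 -0.1634  0.0138] [483.2 -99.4] [122.3 254.3] 34.41745376586914 0.005
white [237 188   3  10  30] [238.  192.5] [0.5747 0.1555 0.0298] [574.6 155.6] [ 6.8 27.8] 88.14132690429688 0.0295
white [205 202  37  17 173] [221.9 214.7] [0.5055 0.1992 0.0676] [476.5 125. ] [279.9  44.1] 69.23131561279297 0.0598
white [ 206  256   45   52 1204] [228.4 281.3] [0.3086 0.1887 0.0097] [353.8 144.3] [130.4 273.9] 45.671485900878906 0.0049
blue [346 216  22  17  60] [356.5 224.2] [ 0.4726 -0.1986  0.02
[... 1331 characters left out ...]
262 272 119  11 421] [321.9 276.5] [ 0.3182 -0.0922  0.011 ] [322.1 -90.8] [342.7 104.6] 72.49568939208984 0.0009
yel [372 275  28   7  83] [387.6 279.2] [ 0.3064 -0.2914  0.0005] [ 309.9 -284.6] [81.8 18.3] 89.34983825683594 0.0009
yel [165 276  47  13 227] [189.9 281.9] [0.3084 0.3053 0.0068] [337.5 189.8] [ 52.1 396.6] 12.602385520935059 0.0004
yel [245 281  45   7 234] [263.6 284.2] [0.2975 0.0834 0.0007] [298.1  73.3] [133.5  18.6] 89.28477478027344 0.0008
yel [262 294 138  17 840] [335.5 301.5] [ 0.2428 -0.1319  0.0026] [ 236.5 -120.6] [372.6 191. ] 62.97275924682617 0.0009
yel [150 297  70  23 783] [175.6 310.2] [0.2249 0.3488 0.006 ] [275. 201.] [120.5 461.3] 18.76849937438965 0.0008
```

View pics/cropc.png

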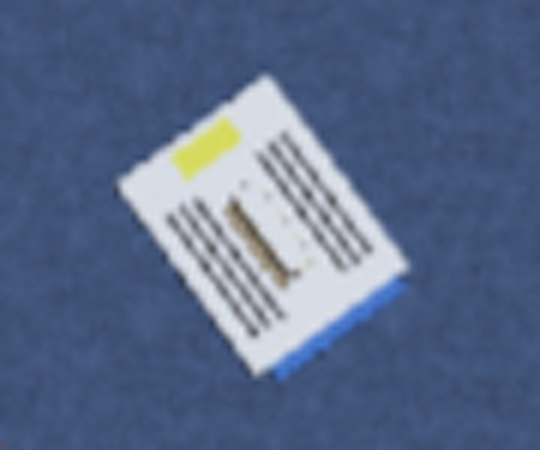

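View pics/cropb.png

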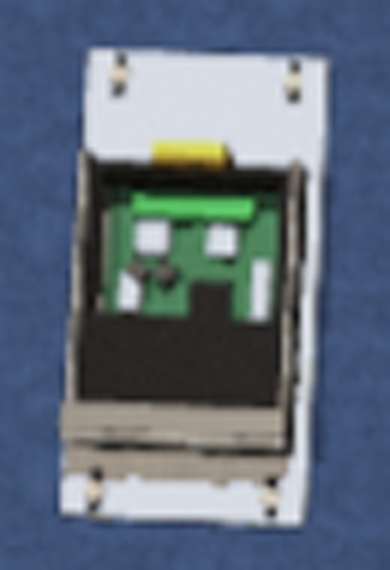

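Chosen: the cover at (343,207). The crop confirms the vents, the rib, the blue lip at lower right and the yellow mark at upper left. The box's bar is at its -x (lower) end and the yellow snap at its +x end. Next I'll intersect the corner rays with the known heights.

```bash
cat >> h.py <<'E'
def ray(c,u,v,z):
    f=c["color"].shape[0]/2/np.tan(np.radians(c["vfov"])/2)
    d=c["T"][:3,:3]@np.array([(u-c["cx"])/f,(v-c["cy"])/f,1]); o=c["T"][:3,3]
    return o+d*(z-o[2])/d[2]
E
python3 - <<'E'
from h import *
import pickle
c=pickle.load(open("top0.pkl","rb"))
def cr(x,y,ox,oy,k=6): return (x+.5)/k-.5+ox,(y+.5)/k-.5+oy
Q=np.array([ray(c,*cr(x,y,300,170),.004) for x,y in [(118,183),(268,74),(410,268),(256,377)]])
print((Q*1000).round(1)); print([np.linalg.norm(Q[i]-Q[(i+1)%4]).round(4) for i in range(4)])
for a,b in((3,0),(2,1)): d=Q[b]-Q[a]; print(np.degrees(np.arctan2(d[1],d[0])))
print("c",Q.mean(0))
L=np.array([ray(c,*cr(x,y,300,170),.003) for x,y in [(410,288),(280,382)]]);print(L)
B=np.array([ray(c,*cr(x,y,195,145),.008) for x,y in [(88,48),(328,60),(303,522),(60,512)]])
print((B*1000).round(1)); print([np.linalg.norm(B[i]-B[(i+1)%4]).round(4) for i in range(4)],B.mean(0))
for a,b in((3,0),(2,1)): d=B[b]-B[a]; print(np.degrees(np.arctan2(d[1],d[0])))
for a,b in((1,0),(2,3)): d=B[b]-B[a]; print(np.degrees(np.arctan2(-d[0],d[1])))
bar=np.array([ray(c,*cr(x,y,195,145),.0595) for x,y in [(62,401),(288,408),(285,450),(62,437)]]); print("bar",bar)
sn=np.array([ray(c,*cr(x,y,195,145),.060) for x,y in [(152,142),(228,145)]]); print("snap",sn)
s=pickle.load(open("scene0.pkl","rb"))
save("cropsb",cv2.resize(s["color"][225:320,250:365],None,fx=6,fy=6,interpolation=cv2.INTER_CUBIC))
save("cropsc",cv2.resize(s["color"][155:210,205:265],None,fx=8,fy=8,interpolation=cv2.INTER_CUBIC))
E
```

```text
[[ 549.8  -90.8    4. ]
 [ 604.5 -168.9    4. ]
 [ 503.6 -238.1    4. ]
 [ 449.6 -158.3    4. ]]
[np.float64(0.0954), np.float64(0.1223), np.float64(0.0963), np.float64(0.1208)]
33.98175511441188
34.442675322593686
c [ 0.52688909 -0.16398791  0.004     ]
[[ 0.4934919  -0.23788333  0.003     ]
 [ 0.44691993 -0.17046776  0.003     ]]
[[703.4 246.    8. ]
 [694.7 122.2   8. ]
 [457.2 137.3   8. ]
 [464.5 260.8   8. ]]
[np.float64(0.1242), np.float64(0.238), np.float64(0.1237), np.float64(0.2394)] [0.57995282 0.19157497 0.008     ]
-3.5377312887488093
-3.6422664844000767
-4.032410943144135
-3.357018423182222
bar [[0.51679593 0.25025516 0.0595    ]
 [0.5113366  0.13917169 0.0595    ]
 [0.49073543 0.1408256  0.0595    ]
 [0.49908203 0.2502784  0.0595    ]]
snap [[0.64455398 0.20534643 0.06      ]
 [0.64232199 0.16768377 0.06      ]]
```

View pics/cropsb.png

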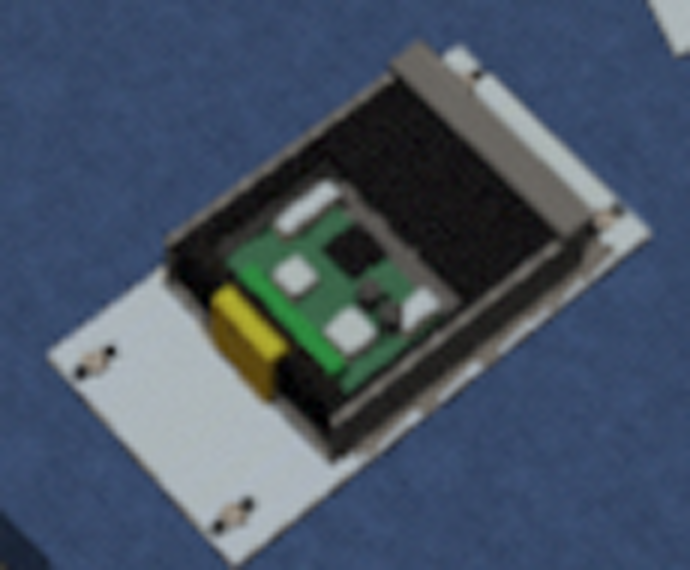

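View pics/cropsc.png

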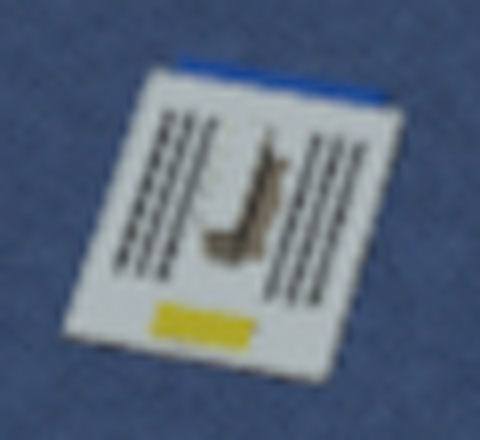

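```bash
cat >> h.py <<'E'
from scipy.spatial.transform import Rotation as Ro
def rows(p1,R1,n,p0=None,R0=None,cl=0.0,ends=True):
    s=observe()
    if p0 is None: p0=s["tool_pos"]
    if R0 is None: R0=Ro.from_euler("xyz",s["tool_rot"])
    w=(R0.inv()*R1).as_rotvec(); d=(np.array(p1)-p0)/n
    R=R0; out=[]
    for i in range(n):
        t=R.inv().apply(d); out.append([*t.round(4),*(w/n).round(4),cl]); R=R*Ro.from_rotvec(w/n)
    print("max shift",np.abs(out).max(0).round(4))
    for i in range(0,n,5): print([[float(x) for x in r] for r in out[i:i+5]])
def TR(yaw,tilt=0):
    # tool gripping cover: cover yaw (deg), tilted lip-low by tilt; tool x = -cover x
    C=Ro.from_euler("z",yaw,degrees=True)*Ro.from_euler("y",-tilt,degrees=True)
    return C*Ro.from_matrix(np.array([[-1,0,0],[0,1,0],[0,0,-1.]]))
def st():
    s=observe(); print("t",round(s["time"],2),"p",s["tool_pos"].round(4),"r",s["tool_rot"].round(4),"F",s["contact_force"].round(2),"M",s["torque"].round(2),"op",round(s["opening"],4))
E
python3 - <<'E'
from h import *
print(dir(robot),dir(workorder))
rows([.523,-.1665,.13],TR(34.2),20)
E
```

```text
['IKError', '__class__', '__delattr__', '__dict__', '__dir__', '__doc__', '__eq__', '__format__', '__ge__', '__getattribute__', '__getstate__', '__gt__', '__hash__', '__init__', '__init_subclass__', '__le__', '__lt__', '__module__', '__ne__', '__new__', '__reduce__', '__reduce_ex__', '__repr__', '__setattr__', '__sizeof__', '__str__', '__subclasshook__', '__weakref__', 'grasp_offset'] ['__class__', '__delattr__', '__dict__', '__dir__', '__doc__', '__eq__', '__format__', '__ge__', '__getattribute__', '__getstate__', '__gt__', '__hash__', '__init__', '__init_subclass__', '__le__', '__lt__', '__module__', '__ne__', '__new__', '__reduce__', '__reduce_ex__', '__repr__', '__setattr__', '__sizeof__', '__str__', '__subclasshook__', '__weakref__', 'hand_in']
max shift [0.0273 0.036  0.0048 0.0001 0.     0.0502 0.    ]
[[-0.0273, -0.0235, 0.0048, -0.0001, -0.0, -0.0502, 0.0], [-0.0261, -0.0249, 0.0048, -0.0001, -0.0, -0.0502, 0.0], [-0.0248, -0.0261, 0.0048, -0.0001, -0.0, -0.0502, 0.0], [-0.0235, -0.0274, 0.0048, -0.0001, -0.0, -0.0502, 0.0], [-0.0221, -0.0285, 0.0048, -0.0001, -0.0, -0.0502,
[... 158 characters left out ...]
-0.0, -0.0502, 0.0], [-0.0159, -0.0323, 0.0048, -0.0001, -0.0, -0.0502, 0.0], [-0.0143, -0.0331, 0.0048, -0.0001, -0.0, -0.0502, 0.0]]
[[-0.0126, -0.0338, 0.0048, -0.0001, -0.0, -0.0502, 0.0], [-0.0109, -0.0344, 0.0048, -0.0001, -0.0, -0.0502, 0.0], [-0.0092, -0.0349, 0.0048, -0.0001, -0.0, -0.0502, 0.0], [-0.0074, -0.0353, 0.0048, -0.0001, -0.0, -0.0502, 0.0], [-0.0056, -0.0356, 0.0048, -0.0001, -0.0, -0.0502, 0.0]]
[[-0.0038, -0.0358, 0.0048, -0.0001, -0.0, -0.0502, 0.0], [-0.002, -0.036, 0.0048, -0.0001, -0.0, -0.0502, 0.0], [-0.0002, -0.036, 0.0048, -0.0001, -0.0, -0.0502, 0.0], [0.0016, -0.036, 0.0048, -0.0001, -0.0, -0.0502, 0.0], [0.0034, -0.0359, 0.0048, -0.0001, -0.0, -0.0502, 0.0]]
```

Emit:
{"name": "send_rows", "arguments": {"series": [[-0.027, -0.0235, 0.0048, 0, 0, -0.05, 0], [-0.026, -0.025, 0.0048, 0, 0, -0.05, 0], [-0.025, -0.026, 0.0048, 0, 0, -0.05, 0], [-0.0235, -0.0275, 0.0048, 0, 0, -0.05, 0], [-0.022, -0.0285, 0.0048, 0, 0, -0.05, 0]]}}

```text
time: 0.52
tool_pos: [0.2863, 0.3185, 0.2023]
tool_rot: [-3.141, -0.0, 2.988]
contact_force: [1.0, 0.1, 0.7]
opening: 0.0919
```

Emit:
{"name": "send_rows", "arguments": {"series": [[-0.0205, -0.0295, 0.0048, 0, 0, -0.05, 0], [-0.019, -0.0305, 0.0048, 0, 0, -0.05, 0], [-0.0175, -0.0315, 0.0048, 0, 0, -0.05, 0], [-0.016, -0.0325, 0.0048, 0, 0, -0.05, 0], [-0.0145, -0.033, 0.0048, 0, 0, -0.05, 0]]}}

```text
time: 0.93
tool_pos: [0.3651, 0.1563, 0.1784]
tool_rot: [3.141, -0.0, -3.046]
contact_force: [0.3, 0.1, -0.9]
opening: 0.0918
```

Emit:
{"name": "send_rows", "arguments": {"series": [[-0.0125, -0.034, 0.0048, 0, 0, -0.05, 0], [-0.011, -0.0345, 0.0048, 0, 0, -0.05, 0], [-0.009, -0.035, 0.0048, 0, 0, -0.05, 0], [-0.0075, -0.0355, 0.0048, 0, 0, -0.05, 0], [-0.0055, -0.0355, 0.0048, 0, 0, -0.05, 0]]}}

```text
time: 1.35
tool_pos: [0.4435, -0.0068, 0.1543]
tool_rot: [3.141, -0.0, -2.796]
contact_force: [-0.5, 0.9, 1.4]
opening: 0.0918
```

Emit:
{"name": "send_rows", "arguments": {"series": [[-0.004, -0.036, 0.0048, 0, 0, -0.05, 0], [-0.002, -0.036, 0.0048, 0, 0, -0.05, 0], [0, -0.036, 0.0048, 0, 0, -0.05, 0], [0.0015, -0.036, 0.0048, 0, 0, -0.05, 0], [0.0035, -0.036, 0.0048, 0, 0, -0.05, 0]]}}

```text
time: 1.77
tool_pos: [0.5217, -0.1692, 0.1301]
tool_rot: [3.141, -0.0, -2.546]
contact_force: [0.4, 0.4, -0.4]
opening: 0.092
```

Run:
```python
from h import *
import pickle
st()
c=cam("wrist"); save("w1",c["color"]); pickle.dump(dict(c),open("w1.pkl","wb")); st()
```

```text
t 1.77 p [ 0.5217 -0.1692  0.1301] r [ 3.1408e+00 -3.0000e-04 -2.5463e+00] F [ 0.44  0.4  -0.43] M [ 0.09 -0.01  0.05] op 0.092
t 1.82 p [ 0.5243 -0.1751  0.1292] r [-3.1378e+00 -2.0000e-04 -2.5457e+00] F [ 1.96 -5.13  0.02] M [-0.14 -0.06 -0.  ] op 0.0921
```

View pics/w1.png

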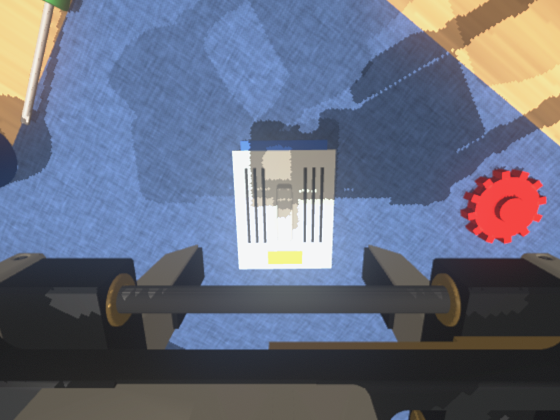

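The wrist view shows the cover centred below the jaws: white corners (233,151), (336,150), (332,268), (239,269), and the rib near (284,195).

Run:
```python
from h import *
import pickle
c=cam("wrist"); save("w2",c["color"]); st()
print(observe()["qvel"].round(3))
save("w2c",cv2.resize(c["color"][130:280,210:360],None,fx=4,fy=4,interpolation=cv2.INTER_CUBIC)); pickle.dump(dict(c),open("w2.pkl","wb"))
```

```text
t 1.87 p [ 0.5228 -0.172   0.1293] r [-3.1405e+00 -4.0000e-04 -2.5510e+00] F [-0.12  0.94 -0.14] M [0.12 0.01 0.03] op 0.0918
[ 0.06  -0.053  0.087  0.027  0.023  0.098]
```

View pics/w2c.png

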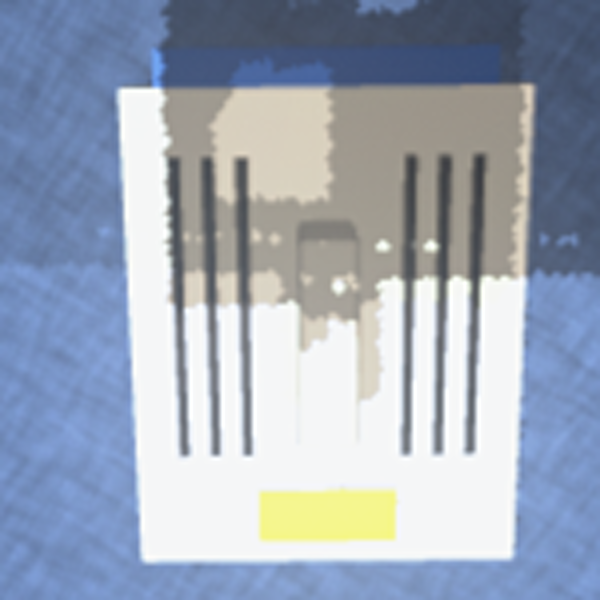

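Run:
```python
from h import *
import pickle
c=pickle.load(open("w2.pkl","rb"))
def cr(x,y,ox=210,oy=130,k=4): return (x+.5)/k-.5+ox,(y+.5)/k-.5+oy
Q=np.array([ray(c,*cr(x,y),.004) for x,y in [(118,88),(536,85),(513,560),(143,562)]])
print((Q*1000).round(1),[np.linalg.norm(Q[i]-Q[(i+1)%4]).round(4) for i in range(4)],Q.mean(0))
for a,b in((0,3),(1,2)): d=Q[b]-Q[a]; print(np.degrees(np.arctan2(d[1],d[0])))
m=Q.mean(0); ex=((Q[3]+Q[2])-(Q[0]+Q[1])); ex/=np.linalg.norm(ex); print("grip",m-ex*.0045)
Rb=np.array([ray(c,*cr(x,y),.028) for x,y in [(298,238),(357,238),(300,443),(358,443)]]); print("rib",(Rb*1000).round(1),Rb.mean(0))
st()
```

```text
[[ 504.8 -237.7    4. ]
 [ 449.8 -157.9    4. ]
 [ 550.1  -88.6    4. ]
 [ 604.9 -168.1    4. ]] [np.float64(0.097), np.float64(0.1219), np.float64(0.0965), np.float64(0.1219)] [ 0.52740927 -0.16310538  0.004     ]
34.83240999269327
34.6272383258771
grip [ 0.52371095 -0.16566906  0.004     ]
rib [[ 506.4 -186.2   28. ]
 [ 499.2 -175.4   28. ]
 [ 546.3 -158.5   28. ]
 [ 538.7 -147.4   28. ]] [ 0.52264583 -0.16689688  0.028     ]
t 1.87 p [ 0.5228 -0.172   0.1293] r [-3.1405e+00 -4.0000e-04 -2.5510e+00] F [-0.12  0.94 -0.14] M [0.12 0.01 0.03] op 0.0918
```

Emit:
{"name": "send_rows", "arguments": {"series": [[0, 0, 0.025, 0, 0, 0, 0], [0, 0, 0.025, 0, 0, 0, 0], [0, 0, 0.02, 0, 0, 0, 0], [0, 0, 0.012, 0, 0, 0, 0], [0, 0, 0, 0, 0, 0, 0]]}}

```text
time: 2.28
tool_pos: [0.5193, -0.1659, 0.0459]
tool_rot: [3.136, -0.003, -2.549]
contact_force: [0.5, 0.5, -0.2]
opening: 0.0918
```

Run:
```python
from h import *
st()
rows([.5235,-.166,.0075],TR(34.5),4)
```

```text
t 2.28 p [ 0.5193 -0.1659  0.0459] r [ 3.1359e+00 -3.0000e-03 -2.5486e+00] F [ 0.51  0.47 -0.21] M [0.14 0.06 0.01] op 0.0918
max shift [0.0009 0.0007 0.0096 0.0014 0.0008 0.0023 0.    ]
[[-0.0009, -0.0007, 0.0096, 0.0014, -0.0008, -0.0023, 0.0], [-0.0009, -0.0006, 0.0096, 0.0014, -0.0008, -0.0023, 0.0], [-0.0009, -0.0006, 0.0096, 0.0014, -0.0008, -0.0023, 0.0], [-0.0009, -0.0006, 0.0096, 0.0014, -0.0008, -0.0023, 0.0]]
```

Emit:
{"name": "send_rows", "arguments": {"series": [[0, 0, 0.008, 0, 0, 0, 0], [0, 0, 0, 0, 0, 0, 0], [0, 0, 0, 0, 0, 0, 0], [0, 0, 0, 0, 0, 0, 0]]}}

```text
time: 2.62
tool_pos: [0.522, -0.1676, 0.0416]
tool_rot: [-3.14, 0.001, -2.548]
contact_force: [-0.4, 0.6, -0.2]
opening: 0.0918
```

Run:
```python
from h import *
st()
rows([.5235,-.166,.0075],TR(34.5),4)
```

```text
t 2.62 p [ 0.522  -0.1676  0.0416] r [-3.1404e+00  9.0000e-04 -2.5483e+00] F [-0.44  0.59 -0.18] M [0.07 0.04 0.05] op 0.0918
max shift [0.0005 0.0001 0.0085 0.0003 0.0002 0.0022 0.    ]
[[-0.0005, 0.0001, 0.0085, -0.0003, 0.0002, -0.0022, 0.0], [-0.0005, 0.0001, 0.0085, -0.0003, 0.0002, -0.0022, 0.0], [-0.0005, 0.0001, 0.0085, -0.0003, 0.0002, -0.0022, 0.0], [-0.0005, 0.0001, 0.0085, -0.0003, 0.0002, -0.0022, 0.0]]
```

Emit:
{"name": "send_rows", "arguments": {"series": [[-0.001, 0, 0.012, 0, 0, -0.004, 0], [-0.001, 0, 0.01, 0, 0, -0.005, 0], [0, 0, 0.008, 0, 0, 0, 0], [0, 0, 0, 0, 0, 0, 0]]}}

```text
time: 2.95
tool_pos: [0.5222, -0.1659, 0.0092]
tool_rot: [3.139, -0.001, -2.539]
contact_force: [-0.6, 0.3, -0.1]
opening: 0.0918
```

Run:
```python
from h import *
st()
rows([.5235,-.166,.0075],TR(34.5),1)
```

```text
t 2.95 p [ 0.5222 -0.1659  0.0092] r [ 3.1391e+00 -1.3000e-03 -2.5394e+00] F [-0.6   0.29 -0.08] M [0.11 0.01 0.01] op 0.0918
max shift [0.001  0.0008 0.0017 0.0025 0.0013 0.     0.    ]
[[-0.001, -0.0008, 0.0017, 0.0025, -0.0013, 0.0, 0.0]]
```

Emit:
{"name": "send_rows", "arguments": {"series": [[-0.001, 0, 0.001, 0, 0, 0, 0.7], [0, 0, 0, 0, 0, 0, 1], [0, 0, 0, 0, 0, 0, 1], [0, 0, 0, 0, 0, 0, 1], [0, 0, 0, 0, 0, 0, 1]], "newtons": 45}}

```text
time: 3.37
tool_pos: [0.5242, -0.1659, 0.0101]
tool_rot: [-3.141, 0.0, -2.539]
contact_force: [0.7, -0.1, 0.2]
opening: 0.0631
```

Emit:
{"name": "send_rows", "arguments": {"series": [[0, 0, 0, 0, 0, 0, 1], [0, 0, 0, 0, 0, 0, 1], [0, 0, 0, 0, 0, 0, 1]]}}

```text
time: 3.62
tool_pos: [0.5241, -0.1658, 0.0098]
tool_rot: [-3.141, 0.0, -2.539]
contact_force: [-1.0, -0.4, 0.2]
opening: 0.0431
```

Run:
```python
from h import *
st()
```

```text
t 3.62 p [ 0.5241 -0.1658  0.0098] r [-3.1414e+00  2.0000e-04 -2.5394e+00] F [-0.95 -0.45  0.24] M [ 0.01  0.07 -0.01] op 0.0431
```

Emit:
{"name": "send_rows", "arguments": {"series": [[0, 0, 0.0015, 0, 0, 0, 1], [0, 0, 0, 0, 0, 0, 1], [0, 0, 0, 0, 0, 0, 1], [0, 0, 0, 0, 0, 0, 1], [0, 0, 0, 0, 0, 0, 1]]}}

```text
time: 4.03
tool_pos: [0.524, -0.1658, 0.0081]
tool_rot: [3.141, 0.0, -2.539]
contact_force: [0.5, 0.3, -0.6]
opening: 0.0136
```

Emit:
{"name": "send_rows", "arguments": {"series": [[0, 0, 0, 0, 0, 0, 1], [0, 0, 0, 0, 0, 0, 1]]}}

```text
time: 4.2
tool_pos: [0.524, -0.1658, 0.0082]
tool_rot: [3.142, 0.0, -2.539]
contact_force: [-0.6, -1.0, 0.0]
opening: 0.0134
```

Run:
```python
from h import *
st()
# plate pose, plan to above-box pose with tilt 11
def place(lipx,lipz,yaw=-3.6,tilt=11,C=np.array([.580,.1916,0]),y=0.0,hz=.008):
    A=Ro.from_euler("z",yaw,degrees=True); T=A*Ro.from_euler("y",-tilt,degrees=True)
    return C+A.apply([lipx,y,lipz])+T.apply([.065,0,hz])
for z in (.150,.053): print(place(-.045,z).round(4))
rows([.524,-.1658,.09],TR(34.5),3,cl=1)
rows(place(-.045,.105),TR(-3.6,11),16,p0=np.array([.524,-.1658,.09]),R0=TR(34.5),cl=1)
```

```text
t 4.2 p [ 0.524  -0.1658  0.0082] r [ 3.1415e+00  1.0000e-04 -2.5395e+00] F [-0.63 -0.98  0.  ] M [ 0.04  0.08 -0.  ] op 0.0134
[0.5972 0.1905 0.1703]
[0.5972 0.1905 0.0733]
max shift [0.     0.     0.0273 0.     0.     0.     1.    ]
[[-0.0, 0.0, -0.0273, 0.0, 0.0, -0.0, 1.0], [-0.0, 0.0, -0.0273, 0.0, 0.0, -0.0, 1.0], [-0.0, 0.0, -0.0273, 0.0, 0.0, -0.0, 1.0]]
max shift [0.0164 0.0224 0.0022 0.004  0.0116 0.0414 1.    ]
[[-0.0164, 0.0158, -0.0022, 0.004, -0.0116, 0.0414, 1.0], [-0.0157, 0.0164, -0.0021, 0.004, -0.0116, 0.0414, 1.0], [-0.0151, 0.017, -0.002, 0.004, -0.0116, 0.0414, 1.0], [-0.0144, 0.0177, -0.0019, 0.004, -0.0116, 0.0414, 1.0], [-0.0137, 0.0182, -0.0018, 0.004, -0.0116, 0.0414, 1.0]]
[[-0.0129, 0.0188, -0.0017, 0.004, -0.0116, 0.0414, 1.0], [-0.0121, 0.0193, -0.0016, 0.004, -0.0116, 0.0414, 1.0], [-0.0113, 0.0198, -0.0016, 0.004, -0.0116, 0.0414, 1.0], [-0.0105, 0.0202, -0.0015, 0.004, -0.0116, 0.0414, 1.0], [-0.0097, 0.0206, -0.0015, 0.004, -0.0116, 0.0414, 1.0]]
[[-0.0089, 0.021, -0.0015, 0.004, -0.0116, 0.0414, 1.0], [-0.008, 0.0213, -0.0015, 0.004, -0.0116, 0.0414, 1.0], [-0.0071, 0.0217, -0.0015, 0.004, -0.0116, 0.0414, 1.0], [-0.0062, 0.0219, -0.0015, 0.004, -0.0116, 0.0414, 1.0], [-0.0053, 0.0222, -0.0015, 0.004, -0.0116, 0.0414, 1.0]]
[[-0.0044, 0.0224, -0.0015, 0.004, -0.0116, 0.0414, 1.0]]
```

Emit:
{"name": "send_rows", "arguments": {"series": [[0, 0, -0.01, 0, 0, 0, 1], [0, 0, -0.02, 0, 0, 0, 1], [0, 0, -0.026, 0, 0, 0, 1], [0, 0, -0.026, 0, 0, 0, 1]]}}

```text
time: 4.53
tool_pos: [0.5235, -0.1656, 0.0913]
tool_rot: [3.14, -0.001, -2.539]
contact_force: [-0.0, -0.1, -1.9]
opening: 0.0135
```

Emit:
{"name": "send_rows", "arguments": {"series": [[-0.0164, 0.0158, -0.0022, 0.004, -0.0116, 0.0414, 1.0], [-0.0157, 0.0164, -0.0021, 0.004, -0.0116, 0.0414, 1.0], [-0.0151, 0.017, -0.002, 0.004, -0.0116, 0.0414, 1.0], [-0.0144, 0.0177, -0.0019, 0.004, -0.0116, 0.0414, 1.0], [-0.0137, 0.0182, -0.0018, 0.004, -0.0116, 0.0414, 1.0]]}}

```text
time: 4.95
tool_pos: [0.547, -0.0535, 0.1023]
tool_rot: [-3.128, 0.061, -2.748]
contact_force: [-0.2, -0.0, -0.6]
opening: 0.0132
```

Emit:
{"name": "send_rows", "arguments": {"series": [[-0.0129, 0.0188, -0.0017, 0.004, -0.0116, 0.0414, 1.0], [-0.0121, 0.0193, -0.0016, 0.004, -0.0116, 0.0414, 1.0], [-0.0113, 0.0198, -0.0016, 0.004, -0.0116, 0.0414, 1.0], [-0.0105, 0.0202, -0.0015, 0.004, -0.0116, 0.0414, 1.0], [-0.0097, 0.0206, -0.0015, 0.004, -0.0116, 0.0414, 1.0]]}}

```text
time: 5.37
tool_pos: [0.5696, 0.058, 0.1132]
tool_rot: [-3.127, 0.122, -2.955]
contact_force: [0.1, -0.2, -0.2]
opening: 0.014
```

Emit:
{"name": "send_rows", "arguments": {"series": [[-0.0089, 0.021, -0.0015, 0.004, -0.0116, 0.0414, 1.0], [-0.008, 0.0213, -0.0015, 0.004, -0.0116, 0.0414, 1.0], [-0.0071, 0.0217, -0.0015, 0.004, -0.0116, 0.0414, 1.0], [-0.0062, 0.0219, -0.0015, 0.004, -0.0116, 0.0414, 1.0], [-0.0053, 0.0222, -0.0015, 0.004, -0.0116, 0.0414, 1.0]]}}

```text
time: 5.78
tool_pos: [0.5922, 0.1694, 0.1244]
tool_rot: [-3.138, 0.182, 3.119]
contact_force: [0.2, 0.3, -0.7]
opening: 0.0136
```

Emit:
{"name": "send_rows", "arguments": {"series": [[-0.0044, 0.0224, -0.0015, 0.004, -0.0116, 0.0414, 1.0], [0, 0, 0, 0, 0, 0, 1], [0, 0, 0, 0, 0, 0, 1], [0, 0, 0, 0, 0, 0, 1], [0, 0, 0, 0, 0, 0, 1]]}}

```text
time: 6.2
tool_pos: [0.5966, 0.1896, 0.1258]
tool_rot: [-3.141, 0.192, 3.079]
contact_force: [-0.2, -0.6, -1.3]
opening: 0.0137
```

```bash
cat >> h.py <<'E'
def place(lipx,lipz,yaw=-3.6,tilt=11,C=np.array([.580,.1916,0]),y=0.0,hz=.008):
    A=Ro.from_euler("z",yaw,degrees=True); T=A*Ro.from_euler("y",-tilt,degrees=True)
    return C+A.apply([lipx,y,lipz])+T.apply([.065,0,hz])
E
python3 - <<'E'
from h import *
import pickle
st()
for n in ("wrist","top","scene"):
    c=cam(n); pickle.dump(dict(c),open(n+"3.pkl","wb"))
    a=c["color"] if n=="wrist" else cv2.resize(c["color"][130:250,180:280] if n=="top" else c["color"][200:330,230:380],None,fx=5,fy=5,interpolation=cv2.INTER_CUBIC)[:600,:800]
    save(n+"3",a)
st()
t=TR(-3.6,11).as_euler("xyz"); print(t)
E
```

```text
t 6.2 p [0.5966 0.1896 0.1258] r [-3.1413  0.1921  3.0789] F [-0.17 -0.62 -1.34] M [ 0.04  0.11 -0.06] op 0.0137
t 6.35 p [0.5969 0.1896 0.1258] r [-3.1415  0.1925  3.0782] F [-0.25 -0.5  -0.64] M [-0.01  0.14  0.01] op 0.0139
[3.14159265 0.19198622 3.0787608 ]
```

View pics/wrist3.png

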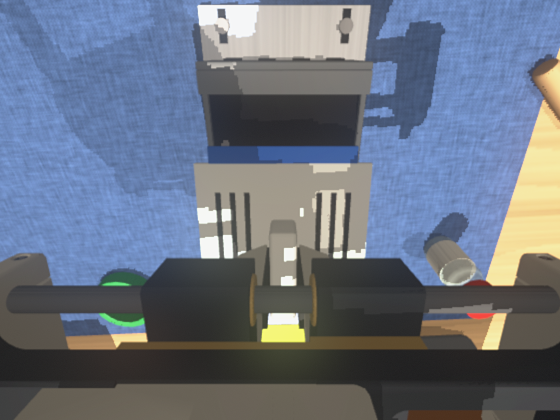

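View pics/scene3.png

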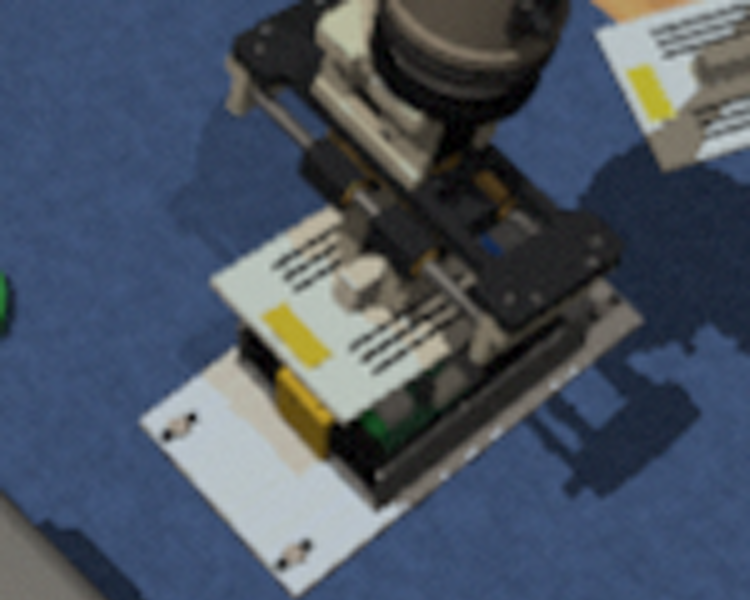

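View pics/top3.png

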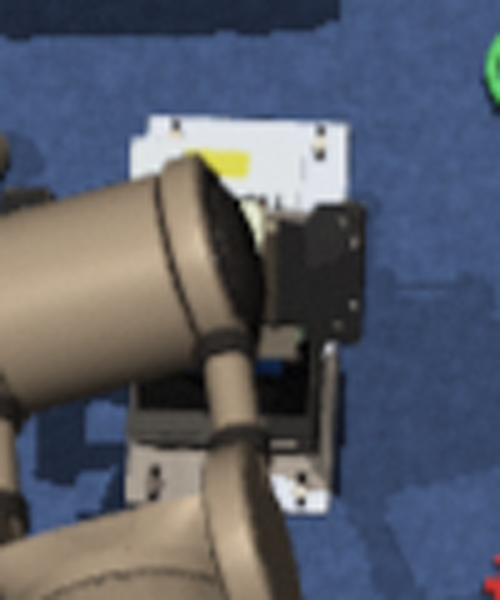

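Run:
```python
from h import *
import pickle
c=pickle.load(open("wrist3.pkl","rb"))
save("w3c",cv2.resize(c["color"][0:170,185:385],None,fx=4,fy=3.5,interpolation=cv2.INTER_CUBIC))
save("w3c",cv2.resize(c["color"][20:170,185:385],None,fx=4,fy=4,interpolation=cv2.INTER_CUBIC))
```

```text
(no output)
```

View pics/w3c.png

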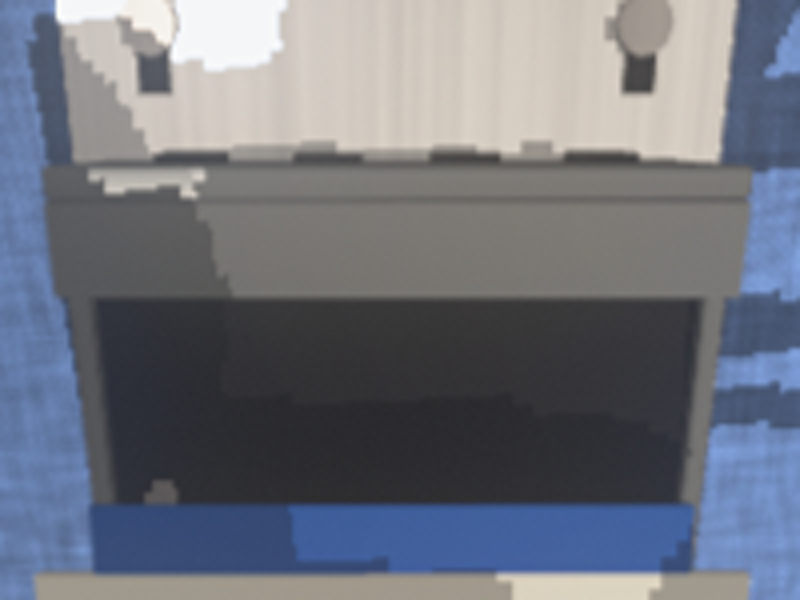

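Run:
```python
from h import *
import pickle
c=pickle.load(open("wrist3.pkl","rb"))
def cr(x,y,ox=185,oy=20,k=4): return (x+.5)/k-.5+ox,(y+.5)/k-.5+oy
A=Ro.from_euler("z",-3.6,degrees=True); C=np.array([.580,.1916,0])
def f(n,pts,z):
    for x,y in pts:
        p=ray(c,*cr(x,y),z); print(n,(p*1000).round(1),"plate fr",(A.inv().apply(p-C)*1000).round(1))
f("bar+x",[(58,298),(737,298)],.0595)
f("bar mid",[(48,200),(748,200)],.0595)
f("bar -x",[(45,168),(750,168)],.0595)
f("plate side",[(72,160),(720,160),(60,40),(735,40)],.008)
f("wall in",[(95,298),(698,298),(112,500),(684,500)],.052)
p=observe()["tool_pos"]; R=Ro.from_euler("xyz",observe()["tool_rot"])
Cc=R*Ro.from_matrix(np.array([[-1,0,0],[0,1,0],[0,0,-1.]]))
lip=p+Cc.apply([-.065,0,-.008+.004]); print("pred lip top front",lip, A.inv().apply(lip-C))
f("lip",[(93,504),(692,504)],lip[2])
f("cov corner",[(38,573),(748,573)],lip[2]+.009*np.sin(np.radians(11)))
```

```text
bar+x [509.8 140.8  59.5] plate fr [-66.9 -55.1  59.5]
bar+x [516.7 250.   59.5] plate fr [-66.9  54.3  59.5]
bar mid [495.5 141.9  59.5] plate fr [-81.2 -54.9  59.5]
bar mid [502.4 250.7  59.5] plate fr [-81.2  54.1  59.5]
bar -x [491.1 142.4  59.5] plate fr [-85.6 -54.7  59.5]
bar -x [497.9 250.7  59.5] plate fr [-85.6  53.8  59.5]
plate side [490.2 134.5   8. ] plate fr [-86.  -62.6   8. ]
plate side [498.  258.5   8. ] plate fr [-86.   61.6   8. ]
plate side [470.5 136.    8. ] plate fr [-105.7  -62.4    8. ]
plate side [478.4 260.    8. ] plate fr [-105.7   61.9    8. ]
wall in [510.9 144.9  52. ] plate fr [-66.1 -50.9  52. ]
wall in [517.2 245.4  52. ] plate fr [-66.   49.8  52. ]
wall in [544.8 142.   52. ] plate fr [-32.  -51.8  52. ]
wall in [551.3 244.8  52. ] plate fr [-31.9  51.3  52. ]
pred lip top front [0.53397679 0.19359391 0.10941455] [-0.04605759 -0.00089984  0.10941455]
lip [530.7 153.8 109.4] plate fr [-46.8 -40.9 109.4]
lip [535.7 232.8 109.4] plate fr [-46.8  38.3 109.4]
cov corner [539.1 145.2 111.1] plate fr [-37.9 -48.9 111.1]
cov corner [545.1 240.4 111.1] plate fr [-37.9  46.5 111.1]
```

Wrist camera, pixel readings in the enlarged crop:
- The bar's +x edge is at y=298, which is plate x = -66.9 mm. That puts the slot's closed end at about -75.9 mm.
- The lip front is at y=504, plate x = -46.8 mm, centred 0.9 mm too far to -y.

Yaw and the 11° tilt match, so I'm descending.

Emit:
{"name": "send_rows", "arguments": {"series": [[0.0019, 0.0002, 0.0098, 0, 0, 0, 1], [0.0019, 0.0002, 0.0098, 0, 0, 0, 1], [0.0019, 0.0002, 0.0098, 0, 0, 0, 1], [0.0019, 0.0002, 0.0098, 0, 0, 0, 1], [0.0019, 0.0001, 0.0098, 0, 0, 0, 1]]}}

```text
time: 6.77
tool_pos: [0.5965, 0.1914, 0.0741]
tool_rot: [-3.141, 0.192, 3.079]
contact_force: [0.3, -0.2, -0.5]
opening: 0.0138
```

Emit:
{"name": "send_rows", "arguments": {"series": [[0, 0, 0, 0, 0, 0, 1], [0, 0, 0, 0, 0, 0, 1], [0, 0, 0, 0, 0, 0, 1], [0, 0, 0, 0, 0, 0, 1]]}}

```text
time: 7.1
tool_pos: [0.5975, 0.1917, 0.0765]
tool_rot: [3.141, 0.194, 3.079]
contact_force: [-0.1, -0.2, -1.9]
opening: 0.0135
```

```bash
cat >> h.py <<'E'
def lip():
    s=observe();p=s["tool_pos"]; R=Ro.from_euler("xyz",s["tool_rot"])
    A=Ro.from_euler("z",-3.6,degrees=True); C=np.array([.580,.1916,0])
    Cc=R*Ro.from_matrix(np.array([[-1,0,0],[0,1,0],[0,0,-1.]]))
    x=Cc.apply([1,0,0])
    l=p+Cc.apply([-.065,0,-.008]); print("lip bottom, plate fr mm",(A.inv().apply(l-C)*1000).round(2),"tilt",np.degrees(np.arcsin(x[2])).round(2),"Fplate",A.inv().apply(s["contact_force"]).round(2))
E
python3 - <<'E'
from h import *
st();lip()
E
```

```text
t 7.1 p [0.5975 0.1917 0.0765] r [3.1411 0.1941 3.0793] F [-0.11 -0.21 -1.86] M [ 0.01  0.17 -0.03] op 0.0135
lip bottom, plate fr mm [-44.81   1.13  56.07] tilt 11.12 Fplate [-0.1  -0.22 -1.86]
```

Emit:
{"name": "send_rows", "arguments": {"series": [[0.0004, -0.0004, 0.002, 0, 0, 0, 1], [0.0004, -0.0004, 0.002, 0, 0, 0, 1], [0.0004, 0, 0.002, 0, 0, 0, 1], [0, 0, 0, 0, 0, 0, 1]]}}

```text
time: 7.43
tool_pos: [0.5966, 0.1906, 0.0693]
tool_rot: [-3.142, 0.192, 3.079]
contact_force: [-0.3, 0.2, 0.2]
opening: 0.0137
```

Run:
```python
from h import *
st();lip()
```

```text
t 7.43 p [0.5966 0.1906 0.0693] r [-3.1415  0.1921  3.0792] F [-0.31  0.19  0.23] M [0.04 0.12 0.03] op 0.0137
lip bottom, plate fr mm [-4.560e+01  1.000e-02  4.903e+01] tilt 11.01 Fplate [-0.32  0.17  0.23]
```

Emit:
{"name": "send_rows", "arguments": {"series": [[0.0002, 0, 0.001, 0, 0, 0, 1], [0, 0, 0, 0, 0, 0, 1], [0, 0, 0, 0, 0, 0, 1]]}}

```text
time: 7.68
tool_pos: [0.5969, 0.1907, 0.0687]
tool_rot: [3.141, 0.193, 3.079]
contact_force: [-0.3, -0.4, -0.6]
opening: 0.0133
```

Run:
```python
from h import *
st();lip()
```

```text
t 7.68 p [0.5969 0.1907 0.0687] r [3.1415 0.1928 3.0793] F [-0.29 -0.43 -0.62] M [ 0.04  0.1  -0.02] op 0.0133
lip bottom, plate fr mm [-45.34   0.17  48.35] tilt 11.04 Fplate [-0.26 -0.45 -0.62]
```

Emit:
{"name": "send_rows", "arguments": {"series": [[0.0002, 0, 0.001, 0, 0, 0, 1], [0, 0, 0, 0, 0, 0, 1], [0, 0, 0, 0, 0, 0, 1]]}}

```text
time: 7.93
tool_pos: [0.5972, 0.1908, 0.0681]
tool_rot: [3.141, 0.194, 3.079]
contact_force: [0.2, -0.6, 2.7]
opening: 0.0134
```

Run:
```python
from h import *
st();lip()
```

```text
t 7.93 p [0.5972 0.1908 0.0681] r [3.1413 0.1936 3.0793] F [ 0.16 -0.6   2.68] M [-0.01  0.31  0.04] op 0.0134
lip bottom, plate fr mm [-45.05   0.24  47.77] tilt 11.09 Fplate [ 0.2  -0.59  2.68]
```

Contact with the deck at 2.7 N. Sliding to -x now.

Emit:
{"name": "send_rows", "arguments": {"series": [[0.0038, 0, -0.0012, 0, 0, 0, 1], [0.0039, 0, -0.0008, 0, 0, 0, 1], [0.0039, 0, -0.0008, 0, 0, 0, 1], [0.0039, 0, -0.0008, 0, 0, 0, 1], [0, 0, 0, 0, 0, 0, 1]]}}

```text
time: 8.35
tool_pos: [0.5799, 0.1918, 0.0681]
tool_rot: [-3.141, 0.192, 3.08]
contact_force: [-0.0, 1.1, 0.5]
opening: 0.0139
```

Emit:
{"name": "send_rows", "arguments": {"series": [[0, 0, 0, 0, 0, 0, 1]]}}

```text
time: 8.43
tool_pos: [0.5802, 0.1918, 0.0681]
tool_rot: [-3.141, 0.192, 3.08]
contact_force: [-0.5, -0.5, 0.3]
opening: 0.0134
```

Run:
```python
from h import *
st();lip()
c=cam("wrist"); save("w4",c["color"][20:260,150:420].repeat(2,0).repeat(2,1))
```

```text
t 8.43 p [0.5802 0.1918 0.0681] r [-3.1414  0.1915  3.0795] F [-0.54 -0.48  0.3 ] M [0.06 0.39 0.04] op 0.0134
lip bottom, plate fr mm [-62.09   0.12  47.86] tilt 10.97 Fplate [-0.51 -0.52  0.3 ]
```

View pics/w4.png

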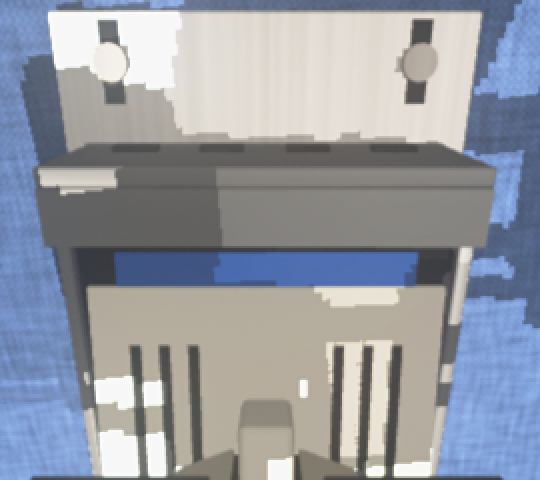

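The lip front is just short of the bar's edge and centred between the walls. I'll feel it in with small steps.

Emit:
{"name": "send_rows", "arguments": {"series": [[0.0025, 0, -0.0005, 0, 0, 0, 1], [0.0025, 0, -0.0005, 0, 0, 0, 1], [0.0025, 0, -0.0005, 0, 0, 0, 1], [0, 0, 0, 0, 0, 0, 1]]}}

```text
time: 8.82
tool_pos: [0.5729, 0.1922, 0.0682]
tool_rot: [3.142, 0.192, 3.079]
contact_force: [-0.4, -0.8, 1.1]
opening: 0.0133
```

Run:
```python
from h import *
st();lip()
```

```text
t 8.82 p [0.5729 0.1922 0.0682] r [3.1416 0.1923 3.0794] F [-0.41 -0.77  1.11] M [ 0.12  0.25 -0.  ] op 0.0133
lip bottom, plate fr mm [-69.42   0.11  47.92] tilt 11.02 Fplate [-0.36 -0.79  1.11]
```

Emit:
{"name": "send_rows", "arguments": {"series": [[0.002, 0, -0.0004, 0, 0, 0, 1], [0.002, 0, -0.0004, 0, 0, 0, 1], [0, 0, 0, 0, 0, 0, 1]]}}

```text
time: 9.07
tool_pos: [0.5689, 0.1925, 0.0682]
tool_rot: [3.142, 0.192, 3.079]
contact_force: [0.6, 0.6, 0.9]
opening: 0.0137
```

Emit:
{"name": "send_rows", "arguments": {"series": [[0.001, 0, -0.0002, 0, 0, 0, 1], [0, 0, 0, 0, 0, 0, 1]]}}

```text
time: 9.23
tool_pos: [0.5681, 0.1925, 0.0683]
tool_rot: [3.142, 0.193, 3.079]
contact_force: [-0.9, -0.9, 1.4]
opening: 0.0136
```

Run:
```python
from h import *
st();lip()
```

```text
t 9.23 p [0.5681 0.1925 0.0683] r [3.1415 0.1926 3.0793] F [-0.89 -0.92  1.42] M [ 0.04  0.16 -0.04] op 0.0136
lip bottom, plate fr mm [-74.15   0.13  47.97] tilt 11.04 Fplate [-0.83 -0.97  1.42]
```

Emit:
{"name": "send_rows", "arguments": {"series": [[0.001, 0, -0.0002, 0, 0, 0, 1], [0, 0, 0, 0, 0, 0, 1]]}}

```text
time: 9.4
tool_pos: [0.5673, 0.1926, 0.0684]
tool_rot: [3.141, 0.193, 3.079]
contact_force: [0.1, -0.0, 0.9]
opening: 0.0139
```

Emit:
{"name": "send_rows", "arguments": {"series": [[0.001, 0, -0.0002, 0, 0, 0, 1], [0, 0, 0, 0, 0, 0, 1]]}}

```text
time: 9.57
tool_pos: [0.5666, 0.1926, 0.0685]
tool_rot: [3.141, 0.194, 3.079]
contact_force: [2.7, 0.4, -0.7]
opening: 0.0134
```

Run:
```python
from h import *
st();lip()
```

```text
t 9.57 p [0.5666 0.1926 0.0685] r [3.1414 0.1937 3.0793] F [ 2.68  0.39 -0.65] M [ 0.04 -0.21 -0.03] op 0.0134
lip bottom, plate fr mm [-75.7    0.13  48.1 ] tilt 11.1 Fplate [ 2.65  0.56 -0.65]
```

Emit:
{"name": "send_rows", "arguments": {"series": [[0.001, 0, -0.0002, 0, 0, 0, 1], [0, 0, 0, 0, 0, 0, 1]]}}

```text
time: 9.73
tool_pos: [0.5658, 0.1927, 0.0686]
tool_rot: [3.141, 0.194, 3.079]
contact_force: [4.0, -0.9, 0.0]
opening: 0.0138
```

Run:
```python
from h import *
st();lip()
```

```text
t 9.73 p [0.5658 0.1927 0.0686] r [3.1412 0.1942 3.0793] F [ 4.01 -0.92  0.03] M [-0.04 -0.48  0.02] op 0.0138
lip bottom, plate fr mm [-76.46   0.16  48.19] tilt 11.13 Fplate [ 4.06 -0.66  0.03]
```

The lip is on the rubber at about 4 N and fully in. Swinging down about the lip to about 5.5°.

Emit:
{"name": "send_rows", "arguments": {"series": [[0, 0, 0.0016, 0, 0.025, 0, 1], [0, 0, 0.0016, 0, 0.025, 0, 1], [0, 0, 0, 0, 0, 0, 1]]}}

```text
time: 9.98
tool_pos: [0.5668, 0.1926, 0.0652]
tool_rot: [3.141, 0.143, 3.079]
contact_force: [3.4, -0.5, 0.9]
opening: 0.0136
```

Run:
```python
from h import *
st();lip()
```

```text
t 9.98 p [0.5668 0.1926 0.0652] r [3.1411 0.143  3.0788] F [ 3.4  -0.54  0.9 ] M [-0.01 -0.57 -0.03] op 0.0136
lip bottom, plate fr mm [-76.48   0.14  48.01] tilt 8.2 Fplate [ 3.42 -0.32  0.9 ]
```

Emit:
{"name": "send_rows", "arguments": {"series": [[0, 0, 0.0016, 0, 0.025, 0, 1], [0, 0, 0.0016, 0, 0.025, 0, 1], [0, 0, 0, 0, 0, 0, 1]]}}

```text
time: 10.23
tool_pos: [0.5673, 0.1925, 0.0621]
tool_rot: [3.141, 0.094, 3.079]
contact_force: [5.0, -1.1, 1.3]
opening: 0.0136
```

Run:
```python
from h import *
st();lip()
c=cam("wrist"); save("w5",c["color"][20:340,130:430].repeat(2,0).repeat(2,1)[:600])
```

```text
t 10.23 p [0.5673 0.1925 0.0621] r [3.1411 0.0938 3.0788] F [ 5.   -1.06  1.28] M [-0.05 -0.66 -0.06] op 0.0136
lip bottom, plate fr mm [-76.74   0.13  48.  ] tilt 5.38 Fplate [ 5.06 -0.74  1.28]
```

View pics/w5.png

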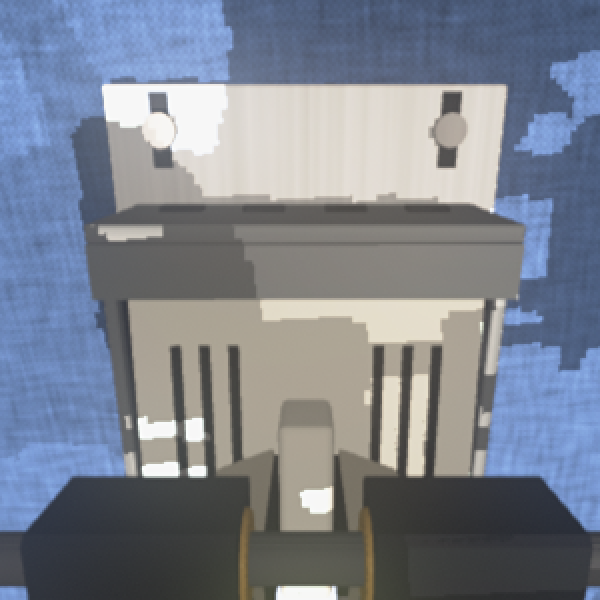

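The blue lip has vanished under the bar, so it's fully in, with the rear near the snap. Opening the jaws partway.

Emit:
{"name": "send_rows", "arguments": {"series": [[-0.0005, 0, 0, 0, 0, 0, 0.62], [0, 0, 0, 0, 0, 0, 0.62], [0, 0, 0, 0, 0, 0, 0.62], [0, 0, 0, 0, 0, 0, 0.62], [0, 0, 0, 0, 0, 0, 0.62]]}}

```text
time: 10.7
tool_pos: [0.5661, 0.1927, 0.0618]
tool_rot: [-3.141, 0.092, 3.08]
contact_force: [0.2, 0.7, 0.1]
opening: 0.0343
```

Run:
```python
from h import *
st();lip()
c=cam("wrist"); save("w6",c["color"][20:340,130:430].repeat(2,0).repeat(2,1)[:600])
```

```text
t 10.7 p [0.5661 0.1927 0.0618] r [-3.1415  0.0919  3.0795] F [0.22 0.66 0.14] M [-0.01  0.01 -0.03] op 0.0343
lip bottom, plate fr mm [-77.93   0.13  47.91] tilt 5.26 Fplate [0.18 0.68 0.14]
```

View pics/w6.png

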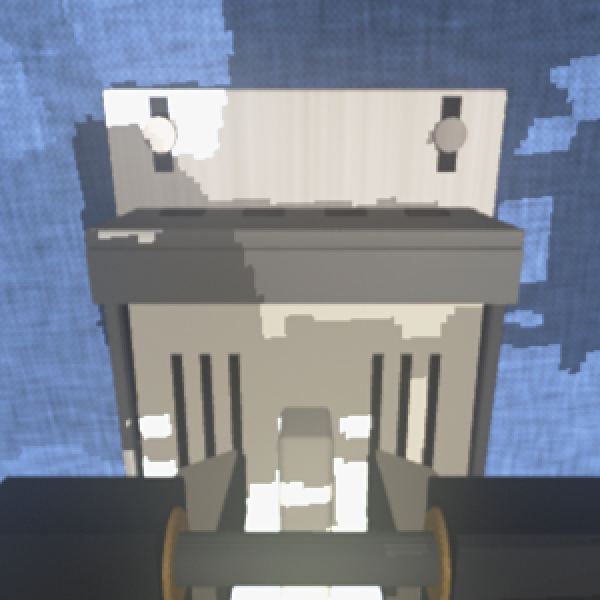

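Released. The lip is still fully under the bar and nothing is touching. Retreating straight up.

Emit:
{"name": "send_rows", "arguments": {"series": [[0, 0, -0.01, 0, 0, 0, 0.62], [0, 0, -0.025, 0, 0, 0, 0.62], [0, 0, -0.03, 0, 0, 0, 1], [0, 0, 0, 0, 0, 0, 1], [0, 0, 0, 0, 0, 0, 1]]}}

```text
time: 11.17
tool_pos: [0.5618, 0.1933, 0.1294]
tool_rot: [3.14, 0.097, 3.079]
contact_force: [0.7, -0.6, -0.8]
opening: 0.0196
```

Run:
```python
from h import *
import pickle
st()
for n in ("wrist","scene"):
    c=cam(n); pickle.dump(dict(c),open(n+"7.pkl","wb"))
    a=c["color"] if n=="wrist" else cv2.resize(c["color"][220:320,250:370],None,fx=6,fy=6,interpolation=cv2.INTER_CUBIC)[:600,:800]
    save(n+"7",a)
A=Ro.from_euler("z",-3.6,degrees=True); C=np.array([.580,.1916,0])
t=C+A.apply([.041,-.0003,.095]); print(t)
rows(t,TR(-3.6,0),4,cl=1)
```

```text
t 11.17 p [0.5618 0.1933 0.1294] r [3.1402 0.0973 3.0794] F [ 0.73 -0.64 -0.84] M [0.05 0.06 0.02] op 0.0196
[0.62090026 0.18872618 0.095     ]
max shift [1.50e-02 1.00e-04 9.30e-03 0.00e+00 2.31e-02 1.00e-04 1.00e+00]
[[-0.0144, -0.0001, 0.0093, 0.0, 0.0231, 0.0001, 1.0], [-0.0146, -0.0001, 0.0089, 0.0, 0.0231, 0.0001, 1.0], [-0.0148, -0.0001, 0.0086, 0.0, 0.0231, 0.0001, 1.0], [-0.015, -0.0001, 0.0083, 0.0, 0.0231, 0.0001, 1.0]]
```

View pics/wrist7.png

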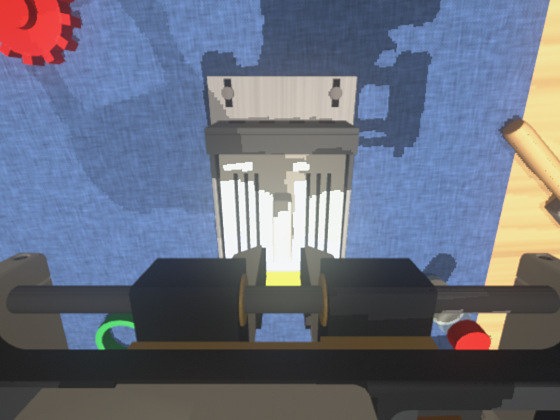

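View pics/scene7.png

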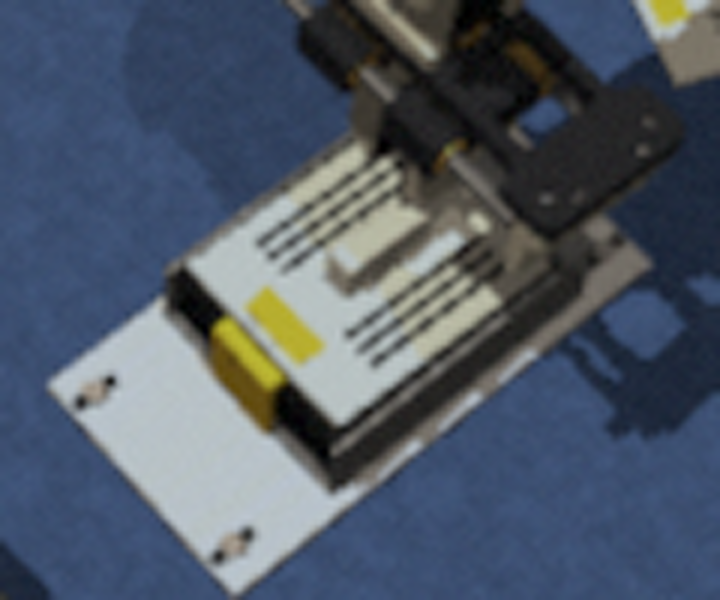

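The cover lies in the box with its rear on the snap. The thumb mark's centre is at crop (287,326), about scene px (297.4,273.9). I'll check that position, then move above it.

Run:
```python
from h import *
import pickle
c=pickle.load(open("scene7.pkl","rb"))
A=Ro.from_euler("z",-3.6,degrees=True); C=np.array([.580,.1916,0])
for z in(.060,):
    p=ray(c,297.4,273.9,z); print(p,A.inv().apply(p-C))
print(pt(c,297.4,273.9))
```

```text
[0.6219826  0.19055159 0.06      ] [0.04196559 0.00158976 0.06      ]
[0.62099141 0.18968815 0.05729686]
```

Emit:
{"name": "send_rows", "arguments": {"series": [[-0.0144, 0, 0.0093, 0, 0.023, 0, 1], [-0.0146, 0, 0.009, 0, 0.023, 0, 1], [-0.0148, 0, 0.0086, 0, 0.023, 0, 1], [-0.015, 0, 0.0083, 0, 0.023, 0, 1], [0, 0, 0, 0, 0, 0, 1]]}}

```text
time: 11.68
tool_pos: [0.6225, 0.1881, 0.0914]
tool_rot: [-3.141, -0.003, 3.078]
contact_force: [-1.4, 0.0, -0.0]
opening: 0.0004
```

Emit:
{"name": "send_rows", "arguments": {"series": [[0, 0, 0, 0, 0, 0, 1], [0, 0, 0, 0, 0, 0, 1], [0, 0, 0, 0, 0, 0, 1]]}}

```text
time: 11.93
tool_pos: [0.6204, 0.1894, 0.095]
tool_rot: [-3.142, 0.0, 3.08]
contact_force: [-0.2, -0.1, -0.4]
opening: 0.0002
```

Run:
```python
from h import *
import pickle
st()
A=Ro.from_euler("z",-3.6,degrees=True); C=np.array([.580,.1916,0])
print(A.inv().apply(observe()["tool_pos"]-C).round(4))
c=cam("scene"); pickle.dump(dict(c),open("scene8.pkl","wb"))
save("scene8",cv2.resize(c["color"][220:320,250:370],None,fx=6,fy=6,interpolation=cv2.INTER_CUBIC))
```

```text
t 11.93 p [0.6204 0.1894 0.095 ] r [-3.1415e+00  1.0000e-04  3.0797e+00] F [-0.21 -0.14 -0.4 ] M [-0.01 -0.03 -0.04] op 0.0002
[0.0405 0.0003 0.095 ]
```

View pics/scene8.png

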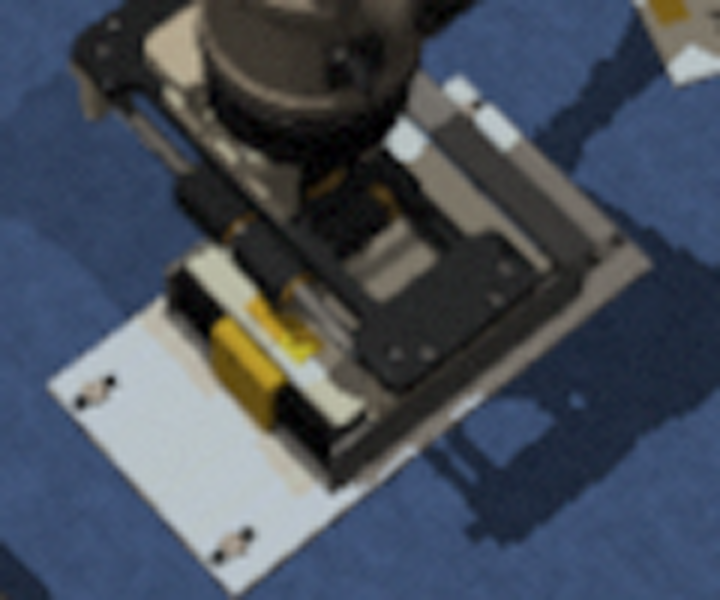

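The shut tips are above the thumb mark: tool at plate (40.5, 0.3), mark at (41–42, 0–1.6). Descending.

Emit:
{"name": "send_rows", "arguments": {"series": [[0, 0, 0.012, 0, 0, 0, 1], [0, 0, 0.01, 0, 0, 0, 1], [0, 0, 0.005, 0, 0, 0, 1], [0, 0, 0, 0, 0, 0, 1], [0, 0, 0, 0, 0, 0, 1]]}}

```text
time: 12.4
tool_pos: [0.621, 0.1892, 0.0673]
tool_rot: [-3.141, -0.001, 3.079]
contact_force: [0.1, -0.4, -0.2]
opening: 0.0003
```

Emit:
{"name": "send_rows", "arguments": {"series": [[0, 0, 0.003, 0, 0, 0, 1], [0, 0, 0.002, 0, 0, 0, 1], [0, 0, 0, 0, 0, 0, 1]]}}

```text
time: 12.65
tool_pos: [0.6213, 0.1892, 0.0627]
tool_rot: [3.142, 0.0, 3.079]
contact_force: [-0.5, 0.1, -0.9]
opening: 0.0005
```

Emit:
{"name": "send_rows", "arguments": {"series": [[0, 0, 0.002, 0, 0, 0, 1], [0, 0, 0, 0, 0, 0, 1]]}}

```text
time: 12.82
tool_pos: [0.6213, 0.1892, 0.0608]
tool_rot: [3.142, 0.001, 3.079]
contact_force: [-0.3, 0.2, -0.1]
opening: 0.0007
```

Emit:
{"name": "send_rows", "arguments": {"series": [[0, 0, 0.001, 0, 0, 0, 1], [0, 0, 0, 0, 0, 0, 1]]}}

```text
time: 12.98
tool_pos: [0.6214, 0.1892, 0.0599]
tool_rot: [3.141, 0.001, 3.079]
contact_force: [-0.3, -0.9, 0.1]
opening: 0.0005
```

Emit:
{"name": "send_rows", "arguments": {"series": [[0, 0, 0.001, 0, 0, 0, 1], [0, 0, 0, 0, 0, 0, 1]]}}

```text
time: 13.15
tool_pos: [0.6214, 0.1892, 0.0592]
tool_rot: [3.141, 0.001, 3.079]
contact_force: [-1.4, 0.4, 1.5]
opening: 0.0003
```

Emit:
{"name": "send_rows", "arguments": {"series": [[0, 0, 0.001, 0, 0, 0, 1], [0, 0, 0, 0, 0, 0, 1]]}}

```text
time: 13.32
tool_pos: [0.6214, 0.1892, 0.0582]
tool_rot: [3.141, 0.001, 3.079]
contact_force: [-1.3, -0.3, 3.5]
opening: 0.0005
```

Contact at 59.5 mm, as expected. Pressing on in 1 mm steps.

Emit:
{"name": "send_rows", "arguments": {"series": [[0, 0, 0.001, 0, 0, 0, 1], [0, 0, 0.001, 0, 0, 0, 1], [0, 0, 0, 0, 0, 0, 1]]}}

```text
time: 13.57
tool_pos: [0.6214, 0.1892, 0.0556]
tool_rot: [3.142, 0.001, 3.079]
contact_force: [0.7, -0.3, 0.8]
opening: 0.0004
```

Emit:
{"name": "send_rows", "arguments": {"series": [[0, 0, 0.001, 0, 0, 0, 1], [0, 0, 0.001, 0, 0, 0, 1], [0, 0, 0, 0, 0, 0, 1]]}}

```text
time: 13.82
tool_pos: [0.6212, 0.1891, 0.0535]
tool_rot: [-3.141, 0.0, 3.079]
contact_force: [-0.3, -0.3, -0.5]
opening: 0.0004
```

Emit:
{"name": "send_rows", "arguments": {"series": [[0, 0, 0.001, 0, 0, 0, 1], [0, 0, 0, 0, 0, 0, 1]]}}

```text
time: 13.98
tool_pos: [0.6214, 0.1891, 0.0528]
tool_rot: [3.142, 0.001, 3.079]
contact_force: [0.1, -1.1, 0.8]
opening: 0.0005
```

Emit:
{"name": "send_rows", "arguments": {"series": [[0, 0, 0.001, 0, 0, 0, 1], [0, 0, 0, 0, 0, 0, 1]]}}

```text
time: 14.15
tool_pos: [0.6215, 0.1892, 0.0522]
tool_rot: [3.142, 0.001, 3.079]
contact_force: [-1.2, 0.0, 2.8]
opening: 0.0003
```

Emit:
{"name": "send_rows", "arguments": {"series": [[0, 0, 0.001, 0, 0, 0, 1], [0, 0, 0, 0, 0, 0, 1]]}}

```text
time: 14.32
tool_pos: [0.6216, 0.1892, 0.0516]
tool_rot: [3.141, 0.001, 3.079]
contact_force: [-1.4, -1.0, 5.9]
opening: 0.0005
```

Emit:
{"name": "send_rows", "arguments": {"series": [[0, 0, 0.001, 0, 0, 0, 1], [0, 0, 0, 0, 0, 0, 1]]}}

```text
time: 14.48
tool_pos: [0.6217, 0.1892, 0.0509]
tool_rot: [3.141, 0.002, 3.079]
contact_force: [-2.9, -1.2, 7.8]
opening: 0.0004
```

Emit:
{"name": "send_rows", "arguments": {"series": [[0, 0, 0.001, 0, 0, 0, 1], [0, 0, 0, 0, 0, 0, 1]]}}

```text
time: 14.65
tool_pos: [0.6218, 0.1892, 0.0504]
tool_rot: [3.141, 0.002, 3.079]
contact_force: [-3.9, -1.2, 10.4]
opening: 0.0004
```

Emit:
{"name": "send_rows", "arguments": {"series": [[0, 0, -0.004, 0, 0, 0, 1], [0, 0, -0.01, 0, 0, 0, 1], [0, 0, -0.025, 0, 0, 0, 1], [0, 0, -0.035, 0, 0, 0, 1], [0, 0, -0.035, 0, 0, 0, 1]]}}

```text
time: 15.07
tool_pos: [0.6206, 0.1891, 0.1586]
tool_rot: [-3.141, -0.002, 3.079]
contact_force: [0.7, -0.5, 0.7]
opening: 0.0002
```

Emit:
{"name": "send_rows", "arguments": {"series": [[0.035, 0, -0.02, 0, 0, 0, 1], [0.04, 0, -0.01, 0, 0, 0, 1], [0.04, 0, 0, 0, 0, 0, 1], [0, 0, 0, 0, 0, 0, 1], [0, 0, 0, 0, 0, 0, 1]]}}

```text
time: 15.48
tool_pos: [0.5046, 0.1966, 0.1887]
tool_rot: [3.142, 0.0, 3.081]
contact_force: [0.9, -0.2, -0.4]
opening: 0.0002
```

Run:
```python
from h import *
import pickle
st()
for n in ("wrist","scene","top"):
    c=cam(n); pickle.dump(dict(c),open(n+"9.pkl","wb"))
    a=c["color"] if n=="wrist" else cv2.resize(c["color"][145:240,195:260],None,fx=6,fy=6,interpolation=cv2.INTER_CUBIC) if n=="top" else cv2.resize(c["color"][220:320,250:370],None,fx=6,fy=6,interpolation=cv2.INTER_CUBIC)[:600,:800]
    save(n+"9",a)
```

```text
t 15.48 p [0.5046 0.1966 0.1887] r [3.1415e+00 5.0000e-04 3.0806e+00] F [ 0.88 -0.22 -0.44] M [ 0.08 -0.03  0.03] op 0.0002
```

View pics/wrist9.png

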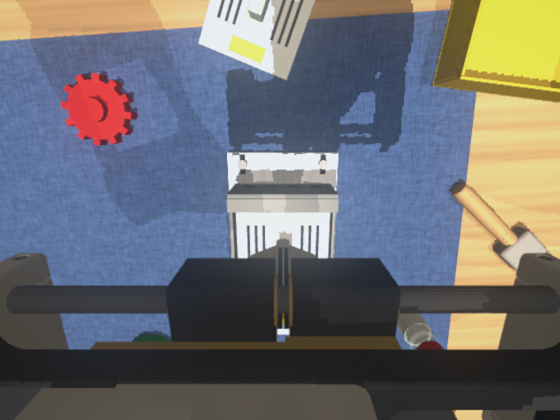

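View pics/scene9.png

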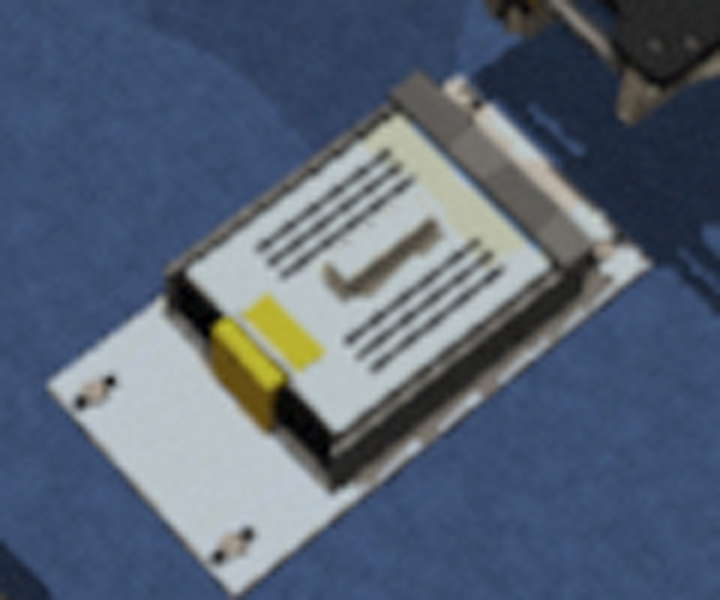

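The cover lies inside the walls, with its rear edge under the snap (crop 245,350) and its lip under the bar. I'll check flatness from depth.

Run:
```python
from h import *
import pickle
A=Ro.from_euler("z",-3.6,degrees=True); C=np.array([.580,.1916,0])
for n in ("scene7","scene9"):
    c=pickle.load(open(n+".pkl","rb")); P=cloud(c).reshape(-1,3); Q=A.inv().apply(P-C)
    m=(c["range_z"].ravel()>0)&(Q[:,0]>-.055)&(Q[:,0]<.048)&(np.abs(Q[:,1])<.042)&(np.abs(Q[:,1])>.012)&(Q[:,2]>.035)&(Q[:,2]<.085)
    Q=Q[m]
    for _ in range(6):
        X=np.c_[Q[:,:2],np.ones(len(Q))]; k=np.linalg.lstsq(X,Q[:,2],rcond=None)[0]; r=Q[:,2]-X@k; Q=Q[np.abs(r)<max(.0025,2*r.std())]
    print(n,len(Q),"slopes deg",np.degrees(np.arctan(k[:2])).round(2),"z at x=-.06,.041:",(k@[-.06,0,1]).round(4),(k@[.041,0,1]).round(4),"std",r.std())
c=pickle.load(open("scene9.pkl","rb"))
# thumb mark crop centre (284,332), reference plate top depth
p=ray(c,284.5/6-.5+250,332.5/6-.5+220,.052); print(A.inv().apply(p-C).round(4))
```

```text
scene7 661 slopes deg [3.63 0.36] z at x=-.06,.041: 0.0516 0.058 std 0.0016036529792534775
scene9 773 slopes deg [0.29 0.14] z at x=-.06,.041: 0.0514 0.052 std 0.0019386436874734886
[0.042  0.0002 0.052 ]
```

View pics/top9.png

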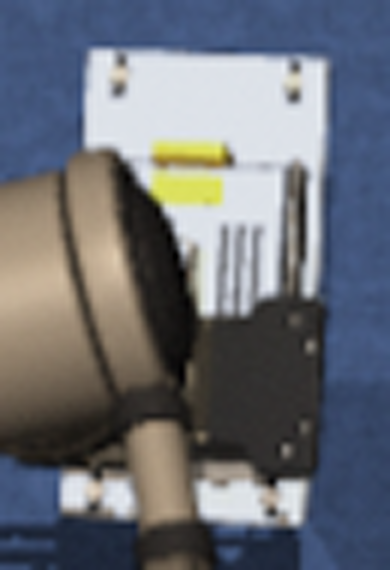

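The cover is flat (0.3°, was 3.6° before pressing) with its top at 52.0 mm at the mark. The mark at plate x=42.0 puts the lip end at -75, the slot's closed end. Handing in.

Run:
```python
from h import *
st(); print(workorder.hand_in()); st()
```

```text
t 15.63 p [0.5081 0.1964 0.1884] r [3.1410e+00 2.7000e-03 3.0791e+00] F [ 0.43  0.75 -0.79] M [ 0.05 -0.   -0.02] op 0.0007
the job is handed in; nothing more can be done
None
the job is handed in; nothing more can be done
```

The cover is back on the box, snapped down and let go. I handed the job in at 15.6 s with the gripper about 19 cm above the desk, touching nothing.

**What I did:** I gripped the right-hand cover by its rib, tilted it 11° with the lip low, and landed it on the deck at about 3 N. I slid the lip into the slot until it met the rubber, with a push of about 5 N at most. Then I swung it down to about 5° and let go, leaving the rear on the snap. With the fingers shut, I pressed the yellow thumb mark. The force rose to 3.5 N and then fell away as the snap passed. It rose again to 10.4 N on the rubber strip, and I backed off.

**Last checks:**
- **Flatness:** the depth image shows the cover within about 0.3° of flat, against 3.6° before pressing. Its top is at 52.0 mm at the mark, as specified. Depth noise was about 2 mm.
- **Lip:** the thumb mark's position puts the lip end at the slot's closed end, to within about 1 mm.
- **Snap:** I did not test it with a pull. That it caught rests on the force drop, the cover's height and the pictures.
- **Other things on the desk:** I felt no contact with any of them, but made no separate before-and-after check.

No check failed or disagreed.

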